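Sweep loose bottle caps off the bath rack into the soap dish

TASK

Three loose bottle caps lie about on the grey bath rack: with the fingers, sweep all three along the rack and off its open end so that they drop into the blue soap dish that stands below one of the two ends. Only push the caps, do not pick any of them up, and leave the dish, the jar on the rack, and the lota, cup and toothbrush beside it where they stand.

Things in the scene. Friction and masses are not known exactly. Their poses are not given: they have to be found in the camera images.
- rack: fixed grey plastic rack deck screwed on a low brick upstand. Origin at the centre of its underside on the ledge (z = 0); y runs along its length, x across it (x points away from the robot), z up. The flat deck is 77 mm above the ledge, 300 mm long (y from -150 to +150 mm), 140 mm wide inside (x from -70 to +70 mm). A lip 8 mm high and 6 mm thick runs along each long side; both short ends are open and have no lip. The last 40 mm of the deck at each end overhang the brick.
- dish: loose blue plastic soap dish with drain holes in its floor, an open box 150 mm (its x, across the rack) by 120 mm (its y, along the rack) and 50 mm high, walls and floor 4 mm, about 0.25 kg; parallel to the rack. Origin at the centre of its underside. It stands on the ledge below one open end of the rack, at either the +y or the -y end (centre about 200 mm from the rack's centre), its near edge reaching about 10 mm under the end of the deck, its rim 27 mm below the deck.
- cap1: loose white plastic bottle cap, a solid disc 30 mm across and 16 mm high, about 15 g, lying flat on the deck of the rack; origin at its centre (8 mm above the deck at the start). The three caps are alike.
- cap2: loose white plastic bottle cap, a solid disc 30 mm across and 16 mm high, about 15 g, lying flat on the deck of the rack; origin at its centre (8 mm above the deck at the start). The three caps are alike.
- cap3: loose white plastic bottle cap, a solid disc 30 mm across and 16 mm high, about 15 g, lying flat on the deck of the rack; origin at its centre (8 mm above the deck at the start). The three caps are alike.
- jar: loose closed white plastic jar 44 mm across and 45 mm high, standing on the deck close to the far (+x) lip of the rack, beside the caps' lane; origin at the centre of its underside. To be left alone.
- lota: loose stainless lota (round water pot) 88 mm across and 88 mm high, standing on the ledge at the other end of the rack from the dish (centre about 200 mm from the rack's centre); origin at the centre of its underside. To be left alone.
- cup: loose white ceramic toothbrush cup 72 mm across and 95 mm high, standing on the ledge beyond the rack (+x side); origin at the centre of its underside. To be left alone.
- toothbrush: loose green toothbrush 185 mm long, 12 mm wide, 17 mm high at the bristles, lying on the ledge on the robot's side of the rack, roughly along it; origin at the centre of its underside. To be left alone.

How it is judged:
By the outcome, as a careful person would: the job done as asked, in the order asked, and still so for the second after the job is handed in, with the robot touching nothing.
It also fails if it takes over 58 s, if anything falls off the work surface, if the arm or the gripper's body presses on something with over 40 N, if the wrist force passes 120 N, or if a joint passes its speed limit or range.

ROBOT

A 6-joint arm with a two-finger parallel gripper is mounted at the origin on the work surface. World frame = base frame: x ahead of the robot, y to its left, z up, the work surface at z = 0. Lengths are in m, angles in rad, forces in N, time in s.
With the tool pointing down it reaches from about 0.4 to 0.825 m from the base axis. Payload 7 kg.
Tool frame: the origin (TCP) lies at the very end of the fingers, on their centre line; the grasp point (between the pads) lies 19 mm behind it; x points along the fingers, y is the direction in which the jaws open and shut, and the axes are right-handed (so a half turn about x gives the same grasp; the last joint's range is limited). The gripper opens to 88 mm and grips with 3 to 60 N. Pads are 19 mm wide; open, the fingers measure 130 mm over their backs; the gripper's body (78 mm by 193 mm) begins 47 mm behind the grasp point.
Start: joints at [-0.851, 0.359, 0.012, 0, -1.224, -0.288], TCP at [0.282, -0.613, 0.227] pointing down, gripper open.
Joint ranges: [-3.07, 3.07], [-1.43, 2.12], [-1.02, 1.25], [-3.03, 1.67], [-3.05, -0], [-3.03, 3.03]. Speed limits (rad/s): [2.39, 2.39, 3.01, 3.14, 3.14, 3.14].

INTERFACE

Orientations are given as [roll, pitch, yaw] about the fixed x, y, z axes, in that order (R = Rz(yaw) Ry(pitch) Rx(roll)).
In Python, from station import arm, cams gives the robot as it stands. The module is installed in compiled form; this text tells all that it offers.
- The arm moves only by the tool carry_out, never from a script. Its argument "deltas" is a list of rows, each a list of 6 numbers: the shift along the tool's x, y, z in units of 0.04 m (1.0 is 0.04 m), then the turn, a rotation vector about the tool's x, y, z in units of 4 degrees (1.0 is 4 degrees). In form: [[tx, ty, tz, ax, ay, az], ...]. A call has 1 to 5 rows; each row shifts and turns the pose as measured when the row begins, along the tool's axes as they then stand; what a row does not reach is not made up. A row lasts 1/10 s, in which the tool goes at most 50 mm and 8.59 degrees, less where a joint would pass 70% of its speed; a pose out of reach is approached as far as the arm can. A call with a number of a shift or a turn outside -1 to 1 is refused whole. A call with a gripper value outside its range is refused whole. "hand" is the closure, from 0 (fully open) to 1 (shut), set as the call begins (left out, the last holds). The fingers move at their own pace and stop on an object; "newtons" is the grip in N (left out, the last holds). Time passes only in rows, so rows that do not move let the fingers close. It gives the time, the measured TCP pose, the force and the opening at its end, in the units of the state.
- arm.get_state(): the state, without advancing time (a new reading comes with each control period).
- cams.grab_frame(name): name is "side" or "top"; returns a dict with "pixels" (400x640x3 uint8, red, green, blue), "fx", "fy", "cx", "cy" (pixels), "k1" (the pictures are not rectified: a ray, as slopes to the right and down, at radius r is drawn at 1 + k1 r^2 times it, then the intrinsics apply), "T" (4x4, takes a point from camera to world coordinates). Camera axes: x right, y up, looking along -z (the intrinsics and any distortion apply to the point x, -y, -z); pixel columns grow to the right and rows downward; lengths in m; the calibration is good to about 2 mm. A picture is of the moment at which its call begins. There is no depth.
- arm.job_done(): hands the job in, once; it reports no verdict.
The state is a dict: "t": time; "q": joint angles; "qd": joint speeds; "joint_efforts": joint torques, N m; "eef_pos": TCP position; "ee_rot": TCP orientation; "force": force on the tool from outside, world axes, zero at the start; "moment": the same for the moment, N m; "width": finger opening in m.
Only numpy, scipy, OpenCV 4.12 (cv2) and the standard library are available. Lean on these libraries where they do the work, as an engineer would, in place of code of your own. Each camera call takes 0.05 s, during which the arm holds its last target.

## Working session

There is one attempt and no reset: what is moved stays moved. The work goes in short steps, Python scripts to look and compute and a tool call to move; the robot and the scene stay as the last step left them, time stands still between calls to the robot, and variables do not carry over. Pictures are saved under pics/ and viewed, and the job is handed in when it is done.

Besides the shell and the picture viewer there is one more tool, called by a JSON object that holds its "method" and its "body". carry_out: Moves the arm, as the interface text tells. Shifts and turns lie within -1 to 1; 1 stands for 0.04 m of shift or 4 degrees of turn. Its arguments: {"type":"object","properties":{"deltas":{"type":"array","items":{"type":"array","items":{"type":"number","minimum":-1,"maximum":1}}},"hand":{"type":"number"},"newtons":{"type":"number"}},"required":["deltas"]}

```bash
mkdir -p pics
python3 - <<'E'
from station import arm,cams
import cv2,pickle
s=arm.get_state();print(s['t'],s['eef_pos'],s['ee_rot'],s['width'],s['force'])
for n in('top','side'):
    f=cams.grab_frame(n);pickle.dump(f,open(n+'.pkl','wb'))
    cv2.imwrite(f'pics/{n}0.png',f['pixels'][:,:,::-1])
    print(n,f['fx'],f['fy'],f['cx'],f['cy'],f['k1']);print(f['T'])
E
```

```text
0.0 [ 0.2822584  -0.61260207  0.22562101] [1.66765927 1.56911525 2.09933551] 0.08751996474496924 [ 1.01784998  0.91682615 -0.35055859]
top 471.04682470918533 471.04682470918533 323.87747161900984 200.1758382438321 0.04904650745460078
[[ 0.01846927  0.99121479 -0.13096613  0.49561139]
 [-0.99976323  0.01981623  0.00898891  0.03910155]
 [ 0.01150519  0.1307691   0.99134609  0.88024114]
 [ 0.          0.          0.          1.        ]]
side 492.0974232995079 492.0974232995079 324.4924968211045 191.65149013702245 -0.03164659319174754
[[-0.98073398  0.11733685 -0.15618238  0.46943187]
 [-0.19508249 -0.54660628  0.81434906  0.69414061]
 [ 0.01018288  0.82912824  0.55896571  0.52467197]
 [ 0.          0.          0.          1.        ]]
```

View pics/top0.png

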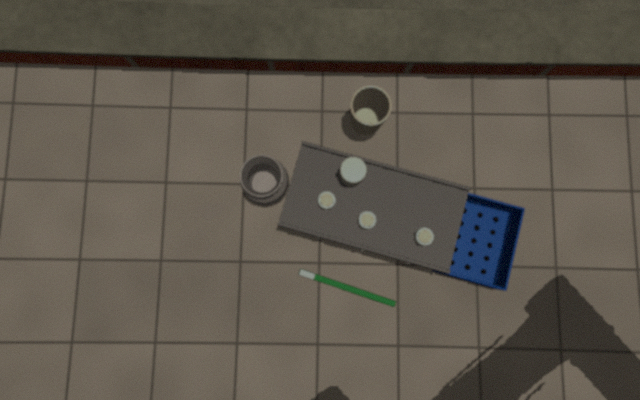

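View pics/side0.png

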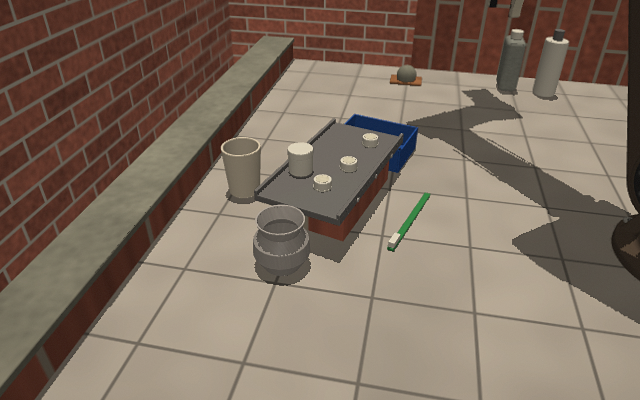

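The top view shows the dish at the right (-y) end. The caps are near (327,200), (368,220) and (425,237), the jar is at (353,170), the lota at (264,180), and the brush runs from (300,272) to (395,303). Next I'll measure them.

```bash
cat > h.py <<'E'
import numpy as np,cv2,pickle
def px2w(f,p,z):
    K=np.array([[f['fx'],0,f['cx']],[0,f['fy'],f['cy']],[0,0,1]])
    u=cv2.undistortPoints(np.array(p,float).reshape(-1,1,2),K,np.array([f['k1'],0,0,0]))[:,0]
    d=np.c_[u[:,0],-u[:,1],-np.ones(len(u))]@f['T'][:3,:3].T
    o=f['T'][:3,3]; return o+d*((z-o[2])/d[:,2])[:,None]
E
python3 - <<'E'
from h import *
f=pickle.load(open('top.pkl','rb'));im=f['pixels'][:,:,::-1]
g=cv2.resize(im[130:300,230:530],None,fx=2.6,fy=2.6,interpolation=cv2.INTER_CUBIC);g=cv2.convertScaleAbs(g,alpha=1.5)
cv2.imwrite('pics/z.png',g)
g=im.astype(int).min(2)
for th in(125,):
  n,l,st,c=cv2.connectedComponentsWithStats(((g>th)*255).astype(np.uint8))
  for i in range(1,n):
    if 80<st[i,4]<2000 and 280<c[i][0]<480 and c[i][1]>130: print(st[i],c[i],px2w(f,[c[i]],.093))
s=pickle.load(open('side.pkl','rb'));print('side',px2w(s,[(322,180),(348,161),(370,137.5)],.093))
C=px2w(f,[(304,144),(470,190),(449,272),(280,228)],.085);print(C,[np.linalg.norm(C[i]-C[i-1]) for i in range(4)])
print('dish',px2w(f,[(523,208),(505,290)],.05))
print('brush',px2w(f,[(300,272),(395,303)],.01))
print('jar',px2w(f,[(353,170)],.122),'lota',px2w(f,[(264,175)],.088),'cup',px2w(f,[(370,103)],.095))
E
```

```text
[342 158  24  24 441] [353.16780045 169.28117914] [[ 0.65361083 -0.01687706  0.093     ]]
side [[ 0.60062414  0.03284738  0.093     ]
 [ 0.56877083 -0.03639804  0.093     ]
 [ 0.5418961  -0.1314135   0.093     ]]
[[ 0.69787756  0.06804223  0.085     ]
 [ 0.62316018 -0.21703306  0.085     ]
 [ 0.48409282 -0.17889015  0.085     ]
 [ 0.55185252  0.10502803  0.085     ]] [np.float64(0.15063618527191033), np.float64(0.294704269066551), np.float64(0.1442033689154992), np.float64(0.291891949388183)]
dish [[ 0.59838269 -0.32058247  0.05      ]
 [ 0.45511448 -0.28405012  0.05      ]]
brush [[ 0.47762209  0.07230629  0.01      ]
 [ 0.42561539 -0.10086019  0.01      ]]
jar [[ 0.64658736 -0.01455286  0.122     ]] lota [[0.64150963 0.13476335 0.088     ]] cup [[ 0.77010054 -0.04449538  0.095     ]]
```

View pics/z.png

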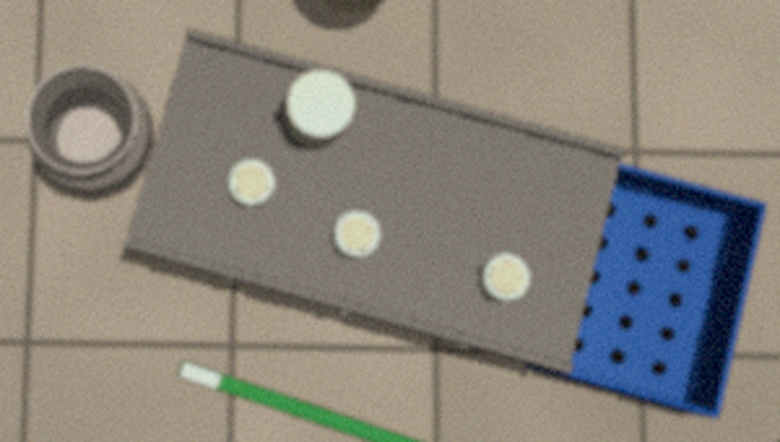

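```bash
cat >> h.py <<'E'
from scipy.spatial.transform import Rotation as R
from scipy.optimize import least_squares
f=pickle.load(open('top.pkl','rb'))
z=lambda l:np.array(l,float)/2.6+[230,130]-0.3
C=px2w(f,z([(190,32),(622,155),(572,371),(125,253)]),.085)[:,:2]
M=np.array([(.076,.15),(.076,-.15),(-.076,-.15),(-.076,.15)])
rot=lambda a:np.array([[np.cos(a),-np.sin(a)],[np.sin(a),np.cos(a)]])
r=least_squares(lambda p:(M@rot(p[2]).T+p[:2]-C).ravel(),[.59,-.05,-.25])
P=r.x
def w2r(p):return (np.asarray(p)[...,:2]-P[:2])@rot(P[2])
def r2w(p):return np.asarray(p)@rot(P[2]).T+P[:2]
def info():
    from station import arm
    s=arm.get_state();Rt=R.from_euler('xyz',s['ee_rot']).as_matrix()
    np.set_printoptions(precision=4,suppress=True)
    print('t',s['t'],'pos',s['eef_pos'],'rackxy',w2r(s['eef_pos']),'w',s['width'],'F',s['force'])
    return s,Rt
def delta(goal,Rgoal=None):
    s,Rt=info();d=Rt.T@(np.array(goal)-s['eef_pos'])/.04
    a=np.zeros(3)
    if Rgoal is not None:a=R.from_matrix(Rt.T@Rgoal).as_rotvec(degrees=True)/4
    print('shift units',d,'turn units',a);return d,a
c,si=np.cos(P[2]),np.sin(P[2])
RX=np.array([c,si,0]);RY=np.array([-si,c,0]);D=np.array([0,0,-1.])
def Rg(sgn=1):
    y=sgn*RX;return np.c_[D,y,np.cross(D,y)]
E
python3 - <<'E'
from h import *
np.set_printoptions(precision=4,suppress=True)
print('pose',P,np.degrees(P[2]),'res',r.fun)
caps=px2w(f,z([(252,182),(358,233),(506,277)]),.093);print(caps,w2r(caps))
s=pickle.load(open('side.pkl','rb'));print('side',w2r(px2w(s,[(322,180),(348,161),(370,137.5)],.093)))
print('jar',w2r(px2w(f,z([(320,104)]),.122)))
print('dish far',w2r(px2w(f,z([(765,204),(718,416)]),.05)))
print('lota',w2r(px2w(f,[(264,175)],.088)))
st,Rt=info();print(Rt)
for g in(1,-1):delta(np.r_[r2w([0,.14]),.2],Rg(g))
E
```

```text
pose [ 0.5906 -0.0541 -0.2505] -14.354580738874809 res [ 0.0001  0.0022  0.0028 -0.003  -0.0036 -0.0005  0.0008  0.0013]
[[ 0.6005  0.0273  0.093 ]
 [ 0.5687 -0.0416  0.093 ]
 [ 0.5423 -0.1368  0.093 ]] [[-0.0106  0.0813]
 [-0.0244  0.0066]
 [-0.0264 -0.0921]]
side [[-0.0119  0.0867]
 [-0.0256  0.0117]
 [-0.0281 -0.087 ]]
jar [[0.0448 0.0526]]
dish far [[ 0.0737 -0.2579]
 [-0.0734 -0.2577]]
lota [[0.0025 0.1955]]
t 0.1 pos [ 0.2823 -0.6127  0.2257] rackxy [-0.1602 -0.6176] w 0.08787510667112045 F [ 0.0977  0.4443 -0.9787]
[[-0.0007 -0.4184  0.9083]
 [ 0.0013  0.9083  0.4184]
 [-1.      0.0015 -0.0001]]
t 0.1 pos [ 0.2823 -0.6127  0.2257] rackxy [-0.1602 -0.6176] w 0.08787510667112045 F [ 0.0977  0.4443 -0.9787]
shift units [ 0.6589 12.1746 15.0516] turn units [32.2716 -0.0249 -0.0092]
t 0.1 pos [ 0.2823 -0.6127  0.2257] rackxy [-0.1602 -0.6176] w 0.08787510667112045 F [ 0.0977  0.4443 -0.9787]
shift units [ 0.6589 12.1746 15.0516] turn units [-12.7284   0.0076  -0.0206]
```

{"method": "carry_out", "body": {"deltas": [[0,0,0,-1,0,0],[0,0,0,-1,0,0],[0,0,0,-1,0,0],[0,0,0,-1,0,0],[0,0,0,-1,0,0]], "hand": 0.77, "newtons": 20}}

```text
t: 0.6
eef_pos: [0.2816, -0.6113, 0.2227]
ee_rot: [1.301, 1.564, 2.093]
force: [-1.1, 0.7, 0.6]
width: 0.0534
```

{"method": "carry_out", "body": {"deltas": [[0,0,0,-1,0,0],[0,0,0,-1,0,0],[0,0,0,-1,0,0],[0,0,0,-1,0,0],[0,0,0,-1,0,0]]}}

```text
t: 1.1
eef_pos: [0.281, -0.61, 0.2198]
ee_rot: [0.938, 1.559, 2.095]
force: [0.3, 0.1, 0.1]
width: 0.0208
```

{"method": "carry_out", "body": {"deltas": [[0,0,0,-1,0,0],[0,0,0,-1,0,0],[0,0,0,-1,0,0]]}}

```text
t: 1.4
eef_pos: [0.2805, -0.6092, 0.218]
ee_rot: [0.719, 1.556, 2.093]
force: [0.8, -0.9, 0.1]
width: 0.0206
```

```bash
python3 -c "
from h import *
d,a=delta(np.r_[r2w([-.025,-.043]),.18],Rg(-1))"
```

```text
t 1.4 pos [ 0.2805 -0.6092  0.218 ] rackxy [-0.1628 -0.6147] w 0.02056157079919279 F [ 0.7945 -0.9075  0.1489]
shift units [ 1.0695 -4.2227 14.0726] turn units [ 0.7749  0.1597 -0.1475]
```

{"method": "carry_out", "body": {"deltas": [[0,-0.28,0.94,0.2,0.04,-0.04],[0,-0.28,0.94,0.2,0.04,-0.04],[0,-0.28,0.94,0.2,0.04,-0.04],[0,-0.28,0.94,0.2,0.04,-0.04],[0,-0.28,0.94,0,0.04,-0.04]]}}

```text
t: 1.9
eef_pos: [0.376, -0.4357, 0.2145]
ee_rot: [1.776, 1.569, 3.087]
force: [1.1, -0.0, -0.0]
width: 0.0204
```

{"method": "carry_out", "body": {"deltas": [[0,-0.28,0.94,0,0,0],[0,-0.28,0.94,0,0,0],[0,-0.28,0.94,0,0,0],[0,-0.28,0.94,0,0,0],[0,-0.28,0.94,0,0,0]]}}

```text
t: 2.4
eef_pos: [0.4803, -0.2602, 0.2134]
ee_rot: [1.461, 1.567, 2.772]
force: [0.1, -0.7, -0.7]
width: 0.0201
```

```bash
python3 -c "
from h import *
d,a=delta(np.r_[r2w([-.025,-.043]),.18],Rg(-1))"
```

```text
t 2.4 pos [ 0.4803 -0.2602  0.2134] rackxy [-0.0558 -0.227 ] w 0.020112015241389745 F [ 0.0882 -0.7118 -0.7065]
shift units [ 0.8338 -0.7296  4.6075] turn units [-0.1369  0.0054 -0.0473]
```

{"method": "carry_out", "body": {"deltas": [[0,-0.15,0.92,0,0,0],[0,-0.15,0.92,0,0,0],[0.2,-0.15,0.92,0,0,0],[0.2,-0.15,0.92,0,0,0],[0.2,-0.15,0.92,0,0,0]]}}

```text
t: 2.9
eef_pos: [0.559, -0.0819, 0.189]
ee_rot: [1.249, 1.568, 2.561]
force: [1.1, -0.6, -0.4]
width: 0.02
```

```bash
python3 -c "
from h import *
d,a=delta(np.r_[r2w([-.026,-.043]),.095],Rg(-1))
from station import cams
for n in('top','side'):cv2.imwrite('pics/%s1.png'%n,cams.grab_frame(n)['pixels'][:,:,::-1])"
```

```text
t 2.9 pos [ 0.559  -0.0819  0.189 ] rackxy [-0.0238 -0.0348] w 0.020004887855258252 F [ 1.064  -0.5553 -0.3793]
shift units [ 2.3487  0.0474 -0.2071] turn units [-0.1254  0.0124 -0.0368]
```

View pics/side1.png

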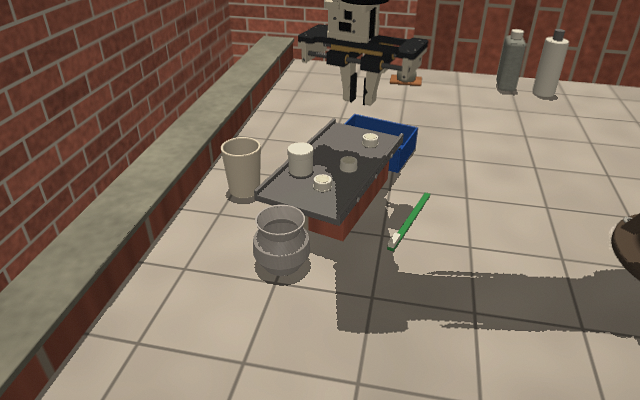

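The side view shows the fingers at about (361,102), in the air above the gap between cap2 (348,161) and cap3 (370,138). Nothing has moved, so I'll lower them.

{"method": "carry_out", "body": {"deltas": [[0.6,0.04,-0.1,-0.1,0,0],[0.6,0,-0.1,0,0,0],[0.5,0,0,0,0,0],[0.3,0,0,0,0,0],[0,0,0,0,0,0]]}}

```text
t: 3.5
eef_pos: [0.5551, -0.0869, 0.1047]
ee_rot: [1.551, 1.566, 2.876]
force: [0.3, 0.1, 0.4]
width: 0.0202
```

```bash
python3 -c "
from h import *
d,a=delta(np.r_[r2w([-.026,-.043]),.083],Rg(-1))
from station import cams
for n in('top','side'):cv2.imwrite('pics/%s2.png'%n,cv2.resize(cams.grab_frame(n)['pixels'][70:270,200:520,::-1],None,fx=2.4,fy=2.4))"
```

```text
t 3.5 pos [ 0.5551 -0.0869  0.1047] rackxy [-0.0263 -0.0406] w 0.020201827140260805 F [0.3361 0.0902 0.4154]
shift units [ 0.5433 -0.0091 -0.059 ] turn units [ 0.0653  0.0013 -0.0747]
```

View pics/side2.png

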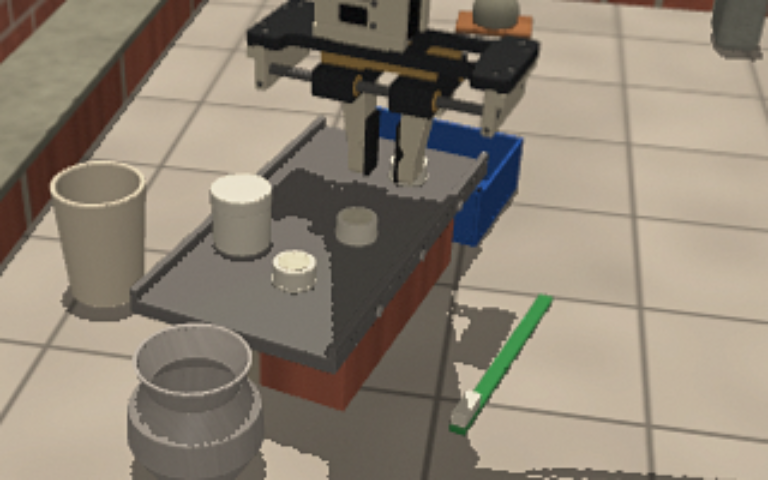

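The fingers sit between cap2 (357,226) and cap3 (409,168). I'll lower the last bit and sweep cap3.

{"method": "carry_out", "body": {"deltas": [[0.25,0,0,0,0,0],[0.25,0,0,0,0,0],[0,0,0,0,0,0]]}}

```text
t: 3.9
eef_pos: [0.5581, -0.0868, 0.0876]
ee_rot: [-0.646, 1.568, 0.679]
force: [-0.9, -0.4, 0.8]
width: 0.0209
```

{"method": "carry_out", "body": {"deltas": [[0,0,-0.3,0,0,0],[0,0,-0.3,0,0,0],[-0.01,0,-0.3,0,0,0],[-0.01,0,-0.3,0,0,0]]}}

```text
t: 4.3
eef_pos: [0.5462, -0.1358, 0.0888]
ee_rot: [-0.816, 1.567, 0.511]
force: [-0.1, 1.0, 0.5]
width: 0.0198
```

```bash
python3 -c "
from h import *
d,a=delta(np.r_[r2w([-.026,-.165]),.083],Rg(-1))"
```

```text
t 4.3 pos [ 0.5462 -0.1358  0.0888] rackxy [-0.0228 -0.0902] w 0.019822838435410776 F [-0.0901  1.0198  0.4755]
shift units [ 0.1399  0.0948 -1.8708] turn units [0.1027 0.0363 0.0384]
```

```bash
python3 -c "
from h import *
from station import cams
for n in('top','side'):cv2.imwrite('pics/%s3.png'%n,cv2.resize(cams.grab_frame(n)['pixels'][70:270,200:520,::-1],None,fx=2.4,fy=2.4))"
```

```text
(no output)
```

View pics/side3.png

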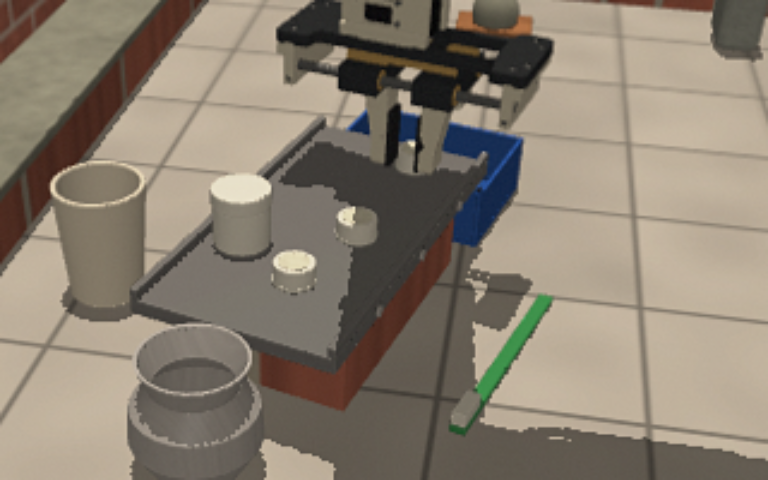

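View pics/top3.png

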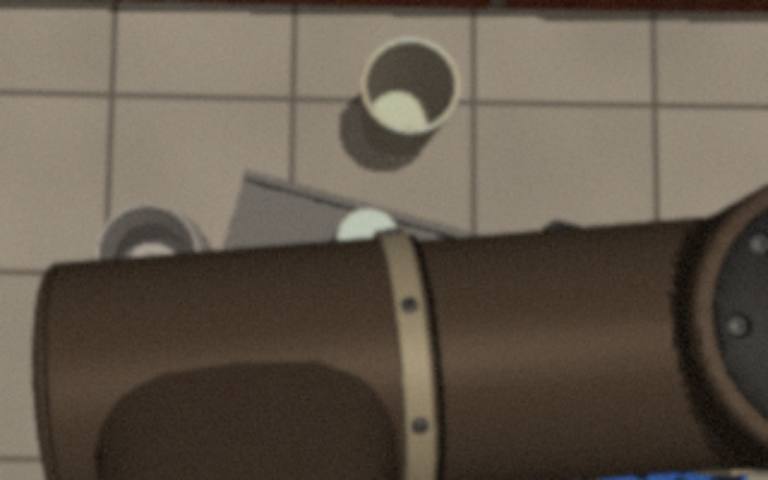

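Cap3 shows through the finger gap at (412,150), in front of the fingers, and cap1 and cap2 haven't moved. I'll keep sweeping, slightly lower.

{"method": "carry_out", "body": {"deltas": [[0.06,0.03,-0.3,0,0,0],[0.05,0.03,-0.3,0,0,0],[0.03,0.03,-0.3,0,0,0],[0,0.02,-0.3,0,0,0]]}}

```text
t: 4.8
eef_pos: [0.5294, -0.1849, 0.0831]
ee_rot: [-0.908, 1.566, 0.419]
force: [-0.4, 0.1, 1.2]
width: 0.0201
```

{"method": "carry_out", "body": {"deltas": [[0,0,-0.3,0,0,0],[0,0,-0.3,0,0,0],[0,0,-0.25,0,0,0],[0,0,0,0,0,0]]}}

```text
t: 5.2
eef_pos: [0.5193, -0.2227, 0.0828]
ee_rot: [-0.857, 1.567, 0.467]
force: [0.5, -0.2, 0.2]
width: 0.02
```

```bash
python3 -c "
from h import *
d,a=delta(np.r_[r2w([-.026,-.165]),.083],Rg(-1))
from station import cams
for n in('top','side'):cv2.imwrite('pics/%s4.png'%n,cv2.resize(cams.grab_frame(n)['pixels'][70:270,200:520,::-1],None,fx=2.4,fy=2.4))"
```

```text
t 5.2 pos [ 0.5193 -0.2227  0.0828] rackxy [-0.0273 -0.1811] w 0.019951236296965227 F [ 0.5054 -0.1901  0.1634]
shift units [-0.0047 -0.0331  0.4024] turn units [0.0571 0.0375 0.0431]
```

View pics/side4.png

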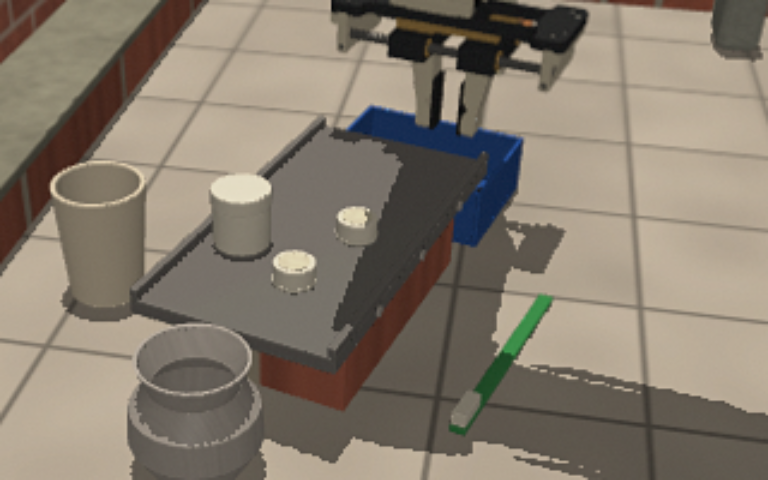

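The deck is now clear past cap2, so cap3 has dropped at the dish end. I'll lift and go behind cap2.

{"method": "carry_out", "body": {"deltas": [[-0.7,0,0,0,0,0],[-0.7,0,0,0,0,0],[-0.2,0,0.4,0,0.04,0.04],[0,0,0.9,0,0,0],[0,0,0.9,0,0,0]]}}

```text
t: 5.8
eef_pos: [0.541, -0.1355, 0.149]
ee_rot: [1.596, 1.57, 2.917]
force: [0.1, 0.0, 0.3]
width: 0.02
```

{"method": "carry_out", "body": {"deltas": [[0,0,0.9,0,0,0],[0,0,0.9,0,0,0],[0,0,0.7,0,0,0],[0,0,0.4,0,0,0]]}}

```text
t: 6.2
eef_pos: [0.5713, -0.0144, 0.1503]
ee_rot: [-0.873, 1.568, 0.452]
force: [0.1, -0.4, -0.2]
width: 0.0204
```

```bash
python3 -c "
from h import *
d,a=delta(np.r_[r2w([-.025,.044]),.105],Rg(-1))"
```

```text
t 6.2 pos [ 0.5713 -0.0144  0.1503] rackxy [-0.0286  0.0336] w 0.020399506687092905 F [ 0.07   -0.4455 -0.2455]
shift units [ 1.1328 -0.0881  0.257 ] turn units [0.0688 0.0217 0.0258]
```

{"method": "carry_out", "body": {"deltas": [[0,-0.05,0.15,0.05,0,0],[0.4,-0.03,0,0,0,0],[0.4,0,0,0,0,0],[0.2,0,0,0,0,0],[0,0,0,0,0,0]]}}

```text
t: 6.7
eef_pos: [0.5771, -0.0068, 0.1096]
ee_rot: [-0.994, 1.567, 0.332]
force: [0.6, -0.5, -0.0]
width: 0.0202
```

```bash
python3 -c "
from h import *
d,a=delta(np.r_[r2w([-.025,.044]),.083],Rg(-1))
from station import cams
for n in('top','side'):cv2.imwrite('pics/%s5.png'%n,cv2.resize(cams.grab_frame(n)['pixels'][70:270,200:520,::-1],None,fx=2.4,fy=2.4))"
```

```text
t 6.7 pos [ 0.5771 -0.0068  0.1096] rackxy [-0.0248  0.0424] w 0.020207569550709292 F [ 0.5746 -0.4553 -0.007 ]
shift units [0.6656 0.0062 0.039 ] turn units [0.073  0.0268 0.041 ]
```

View pics/side5.png

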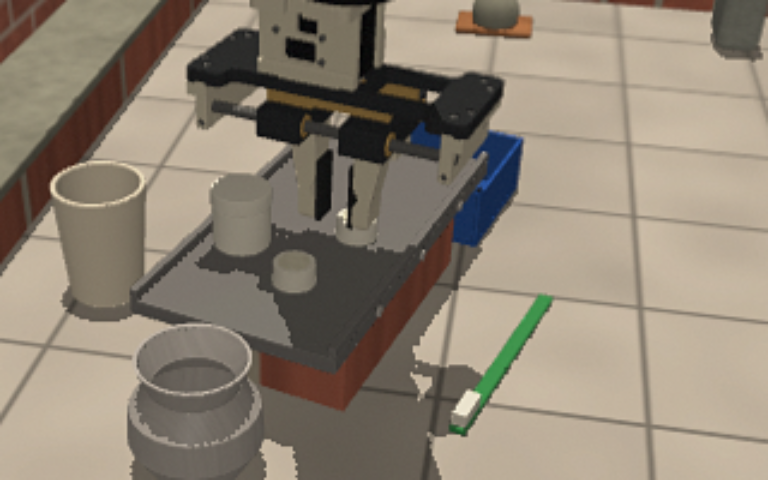

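The fingers are behind cap2 (357,230) and in front of cap1 (295,270), clear of the jar. I'll lower and sweep.

{"method": "carry_out", "body": {"deltas": [[0.35,0,0,0,0,0],[0.35,0,0,0,0.03,0.03],[0.05,0,0,0,0,0]]}}

```text
t: 7.1
eef_pos: [0.5798, -0.0071, 0.0826]
ee_rot: [-1.229, 1.564, 0.096]
force: [0.3, -1.0, -0.7]
width: 0.0201
```

{"method": "carry_out", "body": {"deltas": [[0.04,0,-0.3,0,0,0],[0.02,0.01,-0.3,0,0,0],[0,0.02,-0.3,0,0,0],[0,0.02,-0.3,0,0,0]]}}

```text
t: 7.5
eef_pos: [0.5662, -0.0558, 0.0808]
ee_rot: [-1.269, 1.563, 0.058]
force: [0.2, 0.4, -0.1]
width: 0.02
```

```bash
python3 -c "
from h import *
d,a=delta(np.r_[r2w([-.025,-.165]),.083],Rg(-1))"
```

```text
t 7.5 pos [ 0.5662 -0.0558  0.0808] rackxy [-0.0233 -0.0077] w 0.01996491460949271 F [ 0.1828  0.4241 -0.0937]
shift units [-0.0646  0.0667 -3.931 ] turn units [0.0896 0.0341 0.1085]
```

{"method": "carry_out", "body": {"deltas": [[-0.04,0.02,-0.32,0,0,0.05],[-0.02,0.02,-0.32,0,0,0.05],[-0.01,0.02,-0.32,0,0,0],[-0.01,0.02,-0.32,0,0,0],[-0.01,0.02,-0.32,0,0,0]]}}

```text
t: 8.0
eef_pos: [0.5449, -0.1233, 0.0856]
ee_rot: [-0.447, 1.568, 0.879]
force: [-0.2, -0.6, 0.4]
width: 0.0202
```

```bash
python3 -c "
from h import *
d,a=delta(np.r_[r2w([-.025,-.165]),.083],Rg(-1))
from station import cams
for n in('side',):cv2.imwrite('pics/%s6.png'%n,cv2.resize(cams.grab_frame(n)['pixels'][70:270,200:520,::-1],None,fx=2.4,fy=2.4))"
```

```text
t 8.0 pos [ 0.5449 -0.1233  0.0856] rackxy [-0.0272 -0.0784] w 0.020205341585664057 F [-0.2297 -0.5862  0.3747]
shift units [ 0.0589 -0.0436 -2.1644] turn units [0.0701 0.0418 0.0199]
```

View pics/side6.png

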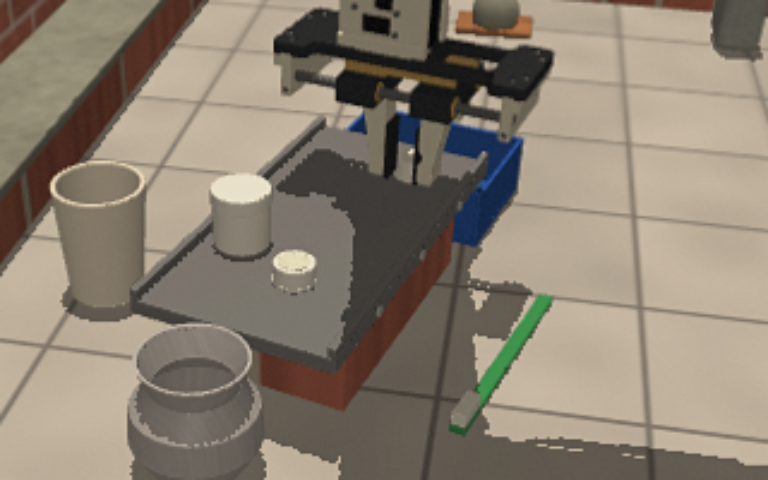

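Cap2 shows in the gap at (411,155), ahead of the fingers. I'll keep going.

{"method": "carry_out", "body": {"deltas": [[0.03,-0.01,-0.3,0,0,0],[0.02,-0.01,-0.3,0,0,0],[0.01,0,-0.3,0,0,0],[0,0,-0.3,0,0,0]]}}

```text
t: 8.45
eef_pos: [0.5324, -0.175, 0.0829]
ee_rot: [-0.4, 1.568, 0.925]
force: [-1.1, 0.9, 0.6]
width: 0.0203
```

{"method": "carry_out", "body": {"deltas": [[0,0,-0.3,0,0,0],[0,0,-0.3,0,0,0],[0,0,-0.3,0,0,0],[0,0,0,0,0,0]]}}

```text
t: 8.85
eef_pos: [0.522, -0.2148, 0.0825]
ee_rot: [-0.172, 1.568, 1.152]
force: [0.2, 0.0, 0.2]
width: 0.0201
```

```bash
python3 -c "
from h import *
d,a=delta(np.r_[r2w([-.019,.118]),.15],Rg(-1))
from station import cams
for n in('side',):cv2.imwrite('pics/%s7.png'%n,cv2.resize(cams.grab_frame(n)['pixels'][70:270,200:520,::-1],None,fx=2.4,fy=2.4))"
```

```text
t 8.85 pos [ 0.522  -0.2148  0.0825] rackxy [-0.0266 -0.1728] w 0.020095525176130526 F [0.2002 0.0126 0.1975]
shift units [-1.67   -0.2166  7.2723] turn units [0.0494 0.0354 0.0061]
```

View pics/side7.png

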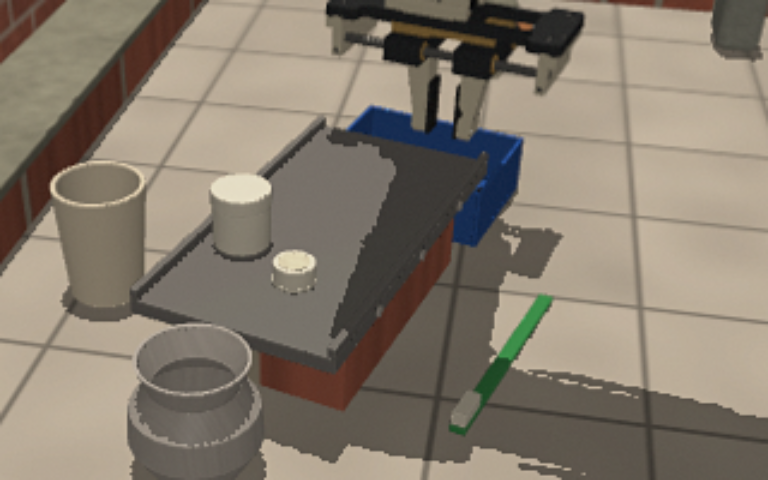

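Cap2 is off the deck as well, leaving only cap1 at (295,270). I'll go behind it.

{"method": "carry_out", "body": {"deltas": [[-0.8,0,0,0,0,0],[-0.8,0,0,0,0,0],[-0.3,0,0.4,0,0.03,0],[0,-0.02,0.9,0,0,0],[0,-0.02,0.9,0,0,0]]}}

```text
t: 9.4
eef_pos: [0.5447, -0.1302, 0.1611]
ee_rot: [1.058, 1.57, 2.376]
force: [-0.1, -0.8, 0.9]
width: 0.0201
```

{"method": "carry_out", "body": {"deltas": [[0,-0.02,0.9,0,0,0],[0,-0.02,0.9,0,0,0],[0,-0.02,0.9,0,0,0],[0,-0.02,0.9,0,0,0],[0,-0.02,0.6,0,0,0]]}}

```text
t: 9.9
eef_pos: [0.5923, 0.0408, 0.1629]
ee_rot: [-0.703, 1.568, 0.618]
force: [-0.2, -1.1, 0.8]
width: 0.0206
```

```bash
python3 -c "
from h import *
d,a=delta(np.r_[r2w([-.018,.12]),.105],Rg(-1))"
```

```text
t 9.9 pos [0.5923 0.0408 0.1629] rackxy [-0.0219  0.0923] w 0.020577817671608364 F [-0.1877 -1.0632  0.8443]
shift units [ 1.4491 -0.0937  0.6899] turn units [0.     0.0341 0.0289]
```

{"method": "carry_out", "body": {"deltas": [[0,-0.04,0.35,0,0,0],[0,-0.03,0.2,0,0.03,0.03],[0.5,0,0,0,0,0],[0.5,0,0,0,0,0],[0.1,0,0,0,0,0]]}}

```text
t: 10.4
eef_pos: [0.6023, 0.0653, 0.1187]
ee_rot: [-0.902, 1.569, 0.422]
force: [-0.5, -0.2, -1.0]
width: 0.0203
```

```bash
python3 -c "
from h import *
d,a=delta(np.r_[r2w([-.018,.12]),.083],Rg(-1))
from station import cams
for n in('side',):cv2.imwrite('pics/%s8.png'%n,cv2.resize(cams.grab_frame(n)['pixels'][70:270,200:520,::-1],None,fx=2.4,fy=2.4))"
```

```text
t 10.4 pos [0.6023 0.0653 0.1187] rackxy [-0.0184  0.1185] w 0.020347921958411033 F [-0.5215 -0.186  -1.0497]
shift units [ 0.8935 -0.0076  0.0355] turn units [0.0627 0.0176 0.0221]
```

View pics/side8.png

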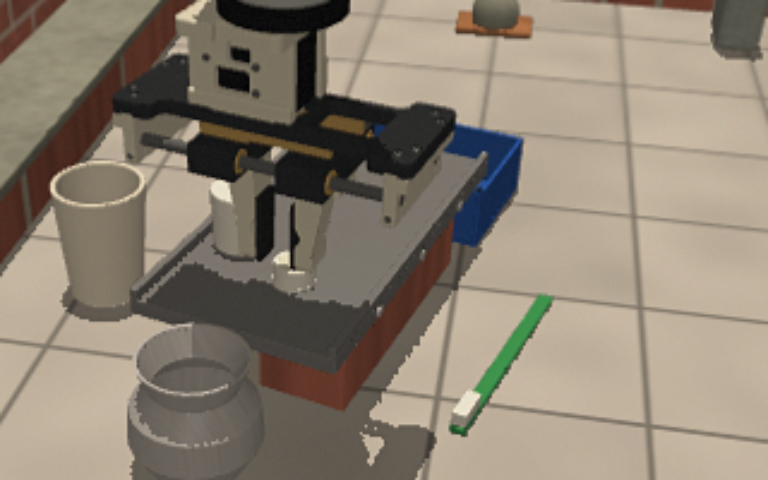

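The fingers are behind cap1 (295,272), and the gripper body stays well above the jar. I'll lower them.

{"method": "carry_out", "body": {"deltas": [[0.4,0,0.02,0,0,0],[0.4,0,0.02,0.05,0,0],[0.1,0,0,0,0,0],[0,0,0,0,0,0]]}}

```text
t: 10.85
eef_pos: [0.6049, 0.065, 0.0858]
ee_rot: [-1.167, 1.565, 0.152]
force: [0.3, -0.3, -0.3]
width: 0.0202
```

{"method": "carry_out", "body": {"deltas": [[0,0,-0.25,0,0,0],[-0.01,0.01,-0.25,0,0,0],[-0.01,0.02,-0.25,0,0,0]]}}

```text
t: 11.15
eef_pos: [0.5972, 0.0349, 0.0891]
ee_rot: [-1.14, 1.562, 0.181]
force: [0.0, 0.0, -0.0]
width: 0.0199
```

```bash
python3 -c "
from h import *
d,a=delta(np.r_[r2w([-.019,-.165]),.083],Rg(-1))
from station import cams
for n in('side',):cv2.imwrite('pics/%s9.png'%n,cv2.resize(cams.grab_frame(n)['pixels'][70:270,200:520,::-1],None,fx=2.4,fy=2.4))"
```

```text
t 11.15 pos [0.5972 0.0349 0.0891] rackxy [-0.0157  0.0878] w 0.019851768179347896 F [ 0.0214  0.0348 -0.0001]
shift units [ 0.1291  0.0874 -6.3212] turn units [0.0076 0.0528 0.1147]
```

View pics/side9.png

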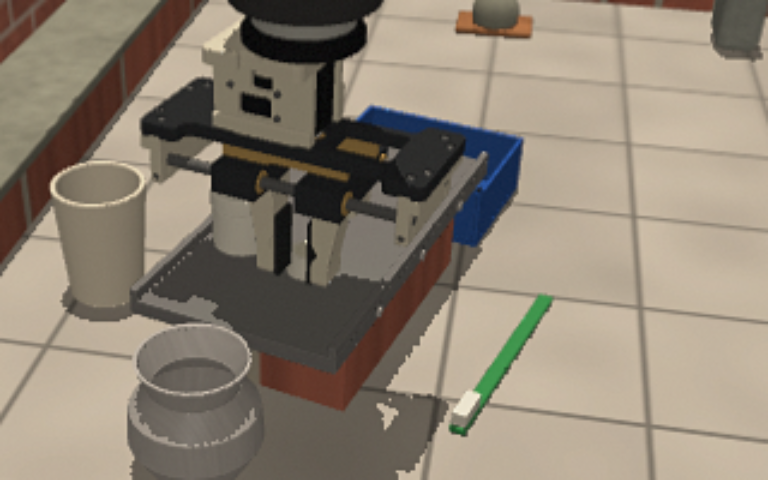

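{"method": "carry_out", "body": {"deltas": [[0.05,0.07,-0.22,0,0,0.05],[0.05,0.06,-0.25,0,0.03,0.05],[0.03,0.04,-0.28,0,0,0.02],[0.01,0.03,-0.3,0,0,0]]}}

```text
t: 11.6
eef_pos: [0.5773, -0.0081, 0.0842]
ee_rot: [-0.085, 1.568, 1.234]
force: [0.2, -0.2, -0.3]
width: 0.0197
```

```bash
python3 -c "
from h import *
d,a=delta(np.r_[r2w([-.021,-.165]),.083],Rg(-1))
from station import cams
for n in('side',):cv2.imwrite('pics/%s10.png'%n,cv2.resize(cams.grab_frame(n)['pixels'][70:270,200:520,::-1],None,fx=2.4,fy=2.4))"
```

```text
t 11.6 pos [ 0.5773 -0.0081  0.0842] rackxy [-0.0243  0.0412] w 0.019724239864725376 F [ 0.1622 -0.1849 -0.295 ]
shift units [ 0.0166 -0.0854 -5.1551] turn units [-0.0048  0.0343  0.0029]
```

View pics/side10.png

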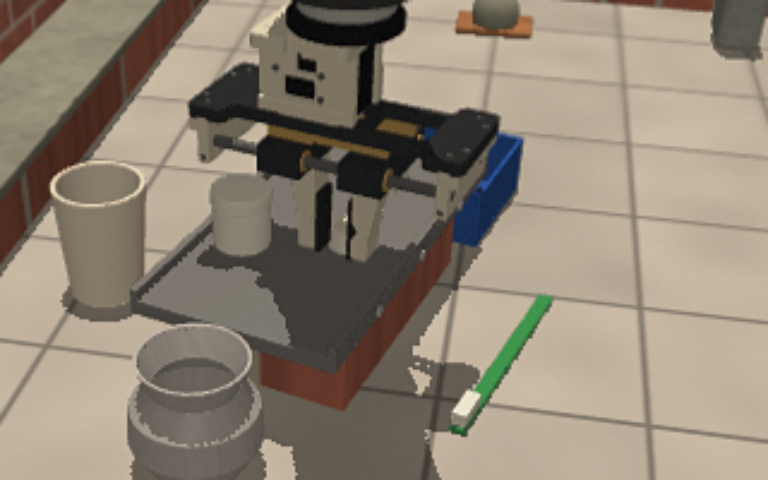

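The deck behind the fingers is empty, cap1 shows in the gap at (340,230), and the jar hasn't moved. I'll continue the sweep.

{"method": "carry_out", "body": {"deltas": [[0,0,-0.32,0,0,0],[0,0,-0.32,0,0,0],[0,0,-0.32,0,0,0],[0,0,-0.32,0,0,0],[0,0,-0.32,0,0,0]]}}

```text
t: 12.15
eef_pos: [0.5588, -0.0767, 0.0838]
ee_rot: [0.334, 1.569, 1.654]
force: [0.4, 1.1, 0.3]
width: 0.0199
```

```bash
python3 -c "
from h import *
d,a=delta(np.r_[r2w([-.021,-.165]),.083],Rg(-1))
from station import cams
for n in('side',):cv2.imwrite('pics/%s11.png'%n,cv2.resize(cams.grab_frame(n)['pixels'][70:270,200:520,::-1],None,fx=2.4,fy=2.4))"
```

```text
t 12.15 pos [ 0.5588 -0.0767  0.0838] rackxy [-0.0252 -0.0298] w 0.01993207216863647 F [0.3947 1.1031 0.3395]
shift units [ 0.0148 -0.1079 -3.3799] turn units [-0.0105  0.0263 -0.0091]
```

View pics/side11.png

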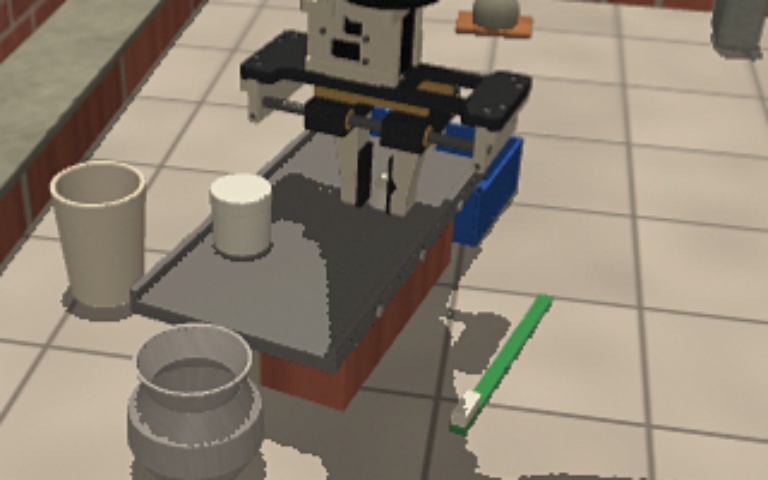

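Cap1 is nested ahead of the fingers at (380,180).

{"method": "carry_out", "body": {"deltas": [[0,0,-0.32,0,0,0],[0,0,-0.32,0,0,0],[0,0,-0.32,0,0,0],[0,0,-0.32,0,0,0],[0,0,-0.32,0,0,0]]}}

```text
t: 12.7
eef_pos: [0.5408, -0.1452, 0.0836]
ee_rot: [0.645, 1.569, 1.964]
force: [0.5, 0.5, -0.1]
width: 0.0201
```

{"method": "carry_out", "body": {"deltas": [[0,0,-0.3,0,0,0],[0,0,-0.3,0,0,0],[0,0,-0.3,0,0,0],[0,0,-0.3,0,0,0],[0,0,-0.3,0,0,0]]}}

```text
t: 13.2
eef_pos: [0.5243, -0.2088, 0.0835]
ee_rot: [0.699, 1.569, 2.018]
force: [-0.0, -0.1, 0.5]
width: 0.0202
```

```bash
python3 -c "
from h import *
d,a=delta(np.r_[r2w([-.021,-.175]),.083],Rg(-1))
from station import cams
for n in('side','top'):cv2.imwrite('pics/%s12.png'%n,cv2.resize(cams.grab_frame(n)['pixels'][70:270,200:520,::-1],None,fx=2.4,fy=2.4))"
```

```text
t 13.2 pos [ 0.5243 -0.2088  0.0835] rackxy [-0.0259 -0.1664] w 0.020172040677786468 F [-0.012  -0.1384  0.5128]
shift units [ 0.013  -0.1232 -0.2161] turn units [-0.0204  0.0206 -0.0173]
```

View pics/side12.png

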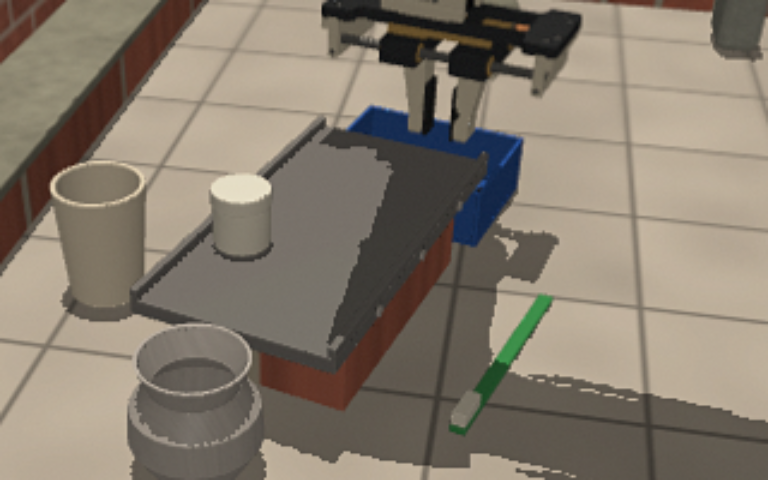

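No caps are left on the deck. I'll lift and retreat so the top camera can see into the dish.

{"method": "carry_out", "body": {"deltas": [[0,0,-0.2,0,0,0],[-0.8,0,0,0,0,0],[-0.8,0,0,0,0,0],[-0.8,0,0,0,0,0],[-0.8,0,0,0,0,0]]}}

```text
t: 13.8
eef_pos: [0.5184, -0.2183, 0.2099]
ee_rot: [1.559, 1.557, 2.877]
force: [0.6, 0.5, -0.2]
width: 0.0205
```

{"method": "carry_out", "body": {"deltas": [[0,0.25,-0.9,0,0,0],[0,0.25,-0.9,0,0,0],[0,0.25,-0.9,0,0,0],[0,0.25,-0.9,0,0,0],[0,0.25,-0.9,0,0,0]]}}

```text
t: 14.3
eef_pos: [0.4282, -0.3834, 0.2177]
ee_rot: [1.573, 1.571, 2.901]
force: [1.3, 0.0, 0.4]
width: 0.0201
```

{"method": "carry_out", "body": {"deltas": [[0,0.25,-0.9,0,0,0],[0,0.25,-0.9,0,0,0],[0,0.25,-0.9,0,0,0],[0,0.25,-0.7,0,0,0],[0,0,0,0,0,0]]}}

```text
t: 14.8
eef_pos: [0.3506, -0.514, 0.2176]
ee_rot: [2.552, 1.57, -2.403]
force: [-0.4, -0.1, -1.6]
width: 0.0201
```

```bash
python3 -c "
from h import *
info()
from station import cams
for n in('side','top'):cv2.imwrite('pics/%s13.png'%n,cv2.resize(cams.grab_frame(n)['pixels'][70:310,210:530,::-1],None,fx=2.4,fy=2.4))"
```

```text
t 14.8 pos [ 0.3506 -0.514   0.2176] rackxy [-0.1185 -0.5051] w 0.02012998507433644 F [-0.4424 -0.1131 -1.6492]
```

View pics/top13.png

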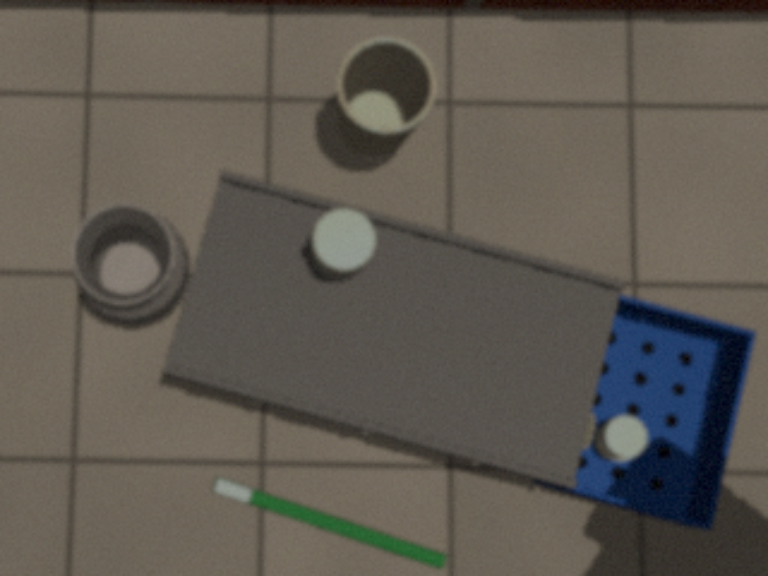

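View pics/side13.png

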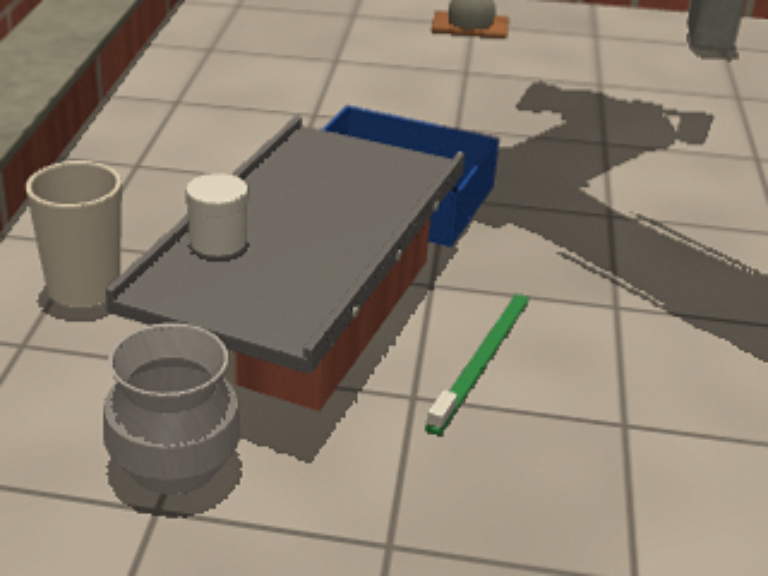

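```bash
python3 -c "
from h import *
from station import cams
f=cams.grab_frame('top');pickle.dump(f,open('top2.pkl','wb'))
g=cv2.convertScaleAbs(cv2.resize(f['pixels'][180:300,430:540,::-1],None,fx=5,fy=5,interpolation=cv2.INTER_CUBIC),alpha=2)
cv2.imwrite('pics/z14.png',g)
for zz in(.012,.028,.044):print(zz,w2r(px2w(f,[(210+624/2.4,70+437/2.4),(210+590/2.4,70+430/2.4)],zz)), 'diam',(22/2.4*2)/f['fx']*(.88-zz))"
```

```text
0.012 [[-0.02299066 -0.19561297]
 [-0.02475971 -0.16955357]] diam 0.033782911801088784
0.028 [[-0.02468925 -0.19077929]
 [-0.02642571 -0.16520012]] diam 0.03316018531627608
0.044 [[-0.02638785 -0.18594561]
 [-0.02809171 -0.16084666]] diam 0.03253745883146339
```

View pics/z14.png

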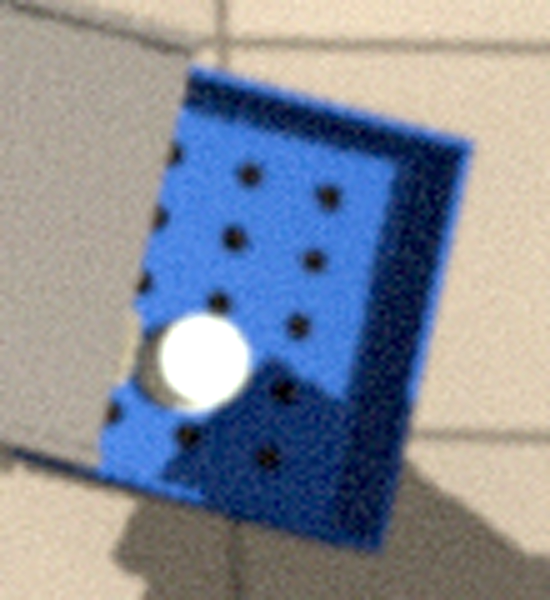

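The dish shows one full cap at (205,360), with a crescent to its left that may be a second cap under it. There is also a pale sliver of a cap at the deck edge, near (130,345). I'll check this by projecting cylinder outlines over the picture.

```bash
cat > ov.py <<'E'
from h import *
f=pickle.load(open('top2.pkl','rb'))
K=np.array([[f['fx'],0,f['cx']],[0,f['fy'],f['cy']],[0,0,1]])
def proj(X):
    Ti=np.linalg.inv(f['T']);Xc=X@Ti[:3,:3].T+Ti[:3,3]
    return cv2.projectPoints((Xc*[1,-1,-1]).reshape(-1,1,3),np.zeros(3),np.zeros(3),K,np.array([f['k1'],0,0,0]))[0][:,0]
x0,y0,s=455,225,14
crop=f['pixels'][y0:y0+45,x0:x0+50,::-1]
base=cv2.convertScaleAbs(cv2.resize(crop,None,fx=s/2,fy=s/2,interpolation=cv2.INTER_NEAREST),alpha=1.6)
ss=s/2
def disc(im,c,z,col):
    t=np.linspace(0,2*np.pi,60);p=np.c_[c[0]+.015*np.cos(t),c[1]+.015*np.sin(t),np.full(60,z)]
    q=(proj(p)-[x0,y0]+.5)*ss;cv2.polylines(im,[q.round().astype(int)],True,col,1)
pc=np.array([[430+205/5-.4,180+360/5-.4]])
a=base.copy();b=base.copy()
c1=px2w(f,pc,.020)[0];disc(a,c1,.02,(0,0,255));disc(a,c1,.004,(0,255,0))
c2=px2w(f,pc,.036)[0]
for z in(.036,.02,.004):disc(b,c2,z,(0,0,255) if z>.03 else (0,255,0))
print(w2r(c1),w2r(c2))
h=r2w([-.026,-.159]);disc(a,h,.02,(255,0,255))
cv2.imwrite('pics/ov.png',np.hstack([base,a,b])[:, :])
print(base.shape)
E
python3 ov.py; python3 -c "
import pickle,cv2
f=pickle.load(open('top2.pkl','rb'));cv2.imwrite('pics/full.png',f['pixels'][:,:,::-1])"
```

```text
[-0.02269963 -0.19404347] [-0.02441944 -0.18919403]
(315, 350, 3)
```

View pics/ov.png

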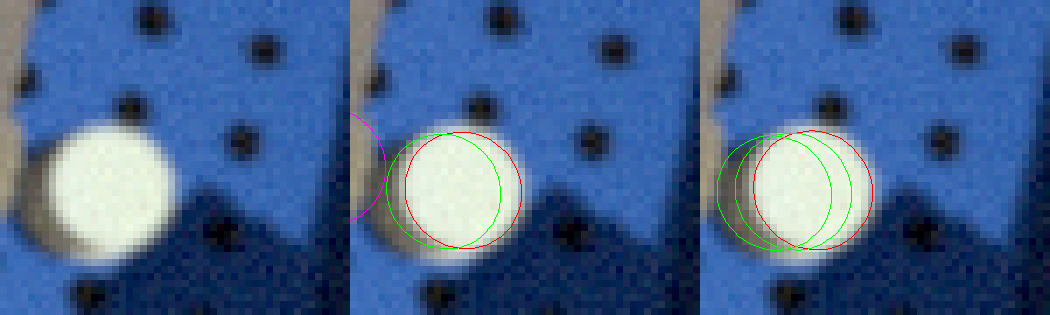

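View pics/full.png

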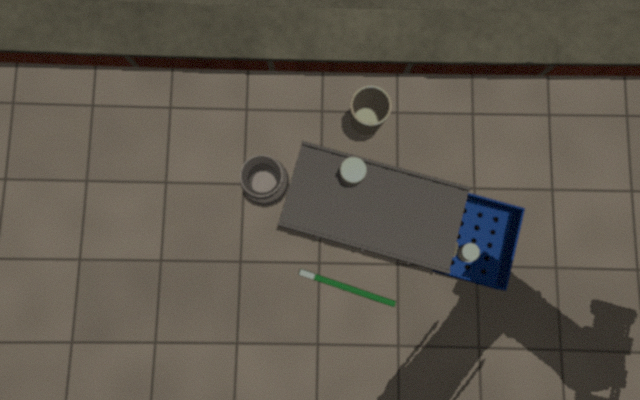

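The crescent fits two stacked caps (top face at z≈0.036, centre at rack y -0.189, near edge at -0.174). The sliver fits a third cap flat against the near wall, spanning -0.144 to -0.174. I'll check the sliver more closely and compare before and after for the things that had to stay put.

```bash
cat > fin.py <<'E'
exec(open('ov.py').read().split('x0,y0,s=')[0])
a=pickle.load(open('top.pkl','rb'))['pixels'];b=f['pixels']
ga=cv2.cvtColor(a,cv2.COLOR_RGB2GRAY).astype(np.float32);gb=cv2.cvtColor(b,cv2.COLOR_RGB2GRAY).astype(np.float32)
for n,(x,y,w,h) in dict(jar=(335,150,38,42),lota=(236,148,56,60),cup=(343,80,52,62),brush=(294,262,108,50),dish=(480,190,50,75),rack=(275,140,60,95)).items():
    print(n,cv2.phaseCorrelate(ga[y:y+h,x:x+w],gb[y:y+h,x:x+w],cv2.createHanningWindow((w,h),cv2.CV_32F)))
x0,y0=445,235
c=b[y0:y0+32,x0:x0+42,::-1];im=cv2.convertScaleAbs(cv2.resize(c,None,fx=14,fy=14,interpolation=cv2.INTER_NEAREST),alpha=1.5)
def poly(p,col,cl=True):cv2.polylines(im,[((proj(np.array(p))-[x0,y0]+.5)*14).round().astype(int)],cl,col,1)
e=[np.r_[r2w([x,-.15]),.077] for x in(-.07,.07)];poly(e,(0,255,255),False)
t=np.linspace(0,2*np.pi,60)
for y,z,col in((-.159,.02,(255,0,255)),(-.159,.036,(0,255,0))):
    poly([np.r_[r2w([-.025+.015*np.cos(k),y+.015*np.sin(k)]),z] for k in t],col)
cv2.imwrite('pics/sl.png',im)
E
python3 fin.py
```

```text
jar ((-0.10635631675189217, 0.5586653400500481), 1.1144150061077542)
lota ((-0.04798069788527215, 0.05120661478541422), 0.9741577180226644)
cup ((0.058254348113273124, 0.04300436125527085), 1.1767032085745424)
brush ((-0.18651733636593093, -0.03650805790562117), 1.0703036142278601)
dish ((-0.06611319753863043, 0.5795825623586808), 1.071108223215739)
rack ((-0.0846684342010171, -0.37965067121022855), 0.5539269321494632)
```

View pics/sl.png

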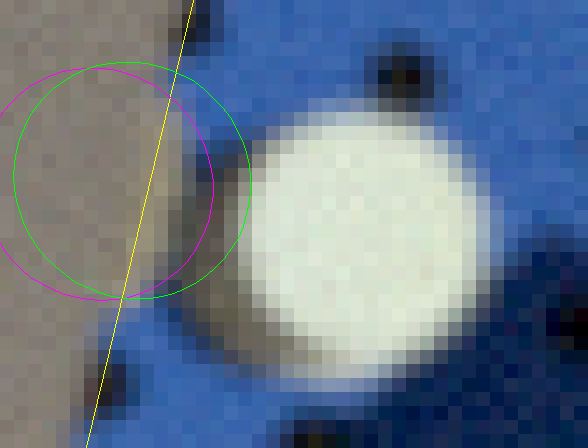

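```bash
python3 - <<'E'
from h import *
for k in('top','top2'):
    p=pickle.load(open(k+'.pkl','rb'))['pixels'];g=p.astype(int).min(2)
    n,l,st,c=cv2.connectedComponentsWithStats((g>125).astype(np.uint8))
    i=l[169,353];print(k,'jar',c[i],st[i])
    q=p.astype(int);m=((q[:,:,2]-q[:,:,0])>25).astype(np.uint8)
    n,l,st,c=cv2.connectedComponentsWithStats(m);i=1+np.argmax(st[1:,4]);r=st[i];print('dish bbox',r)
E
python3 -c "
from station import cams
import cv2
cv2.imwrite('pics/s15.png',cv2.resize(cams.grab_frame('side')['pixels'][100:200,310:440,::-1],None,fx=6,fy=6,interpolation=cv2.INTER_CUBIC))"
```

```text
top jar [353.16780045 169.28117914] [342 158  24  24 441]
dish bbox [ 448  193   76   97 4656]
top2 jar [353.16923077 169.36263736] [342 158  24  24 455]
dish bbox [ 448  193   77   97 4245]
```

View pics/s15.png

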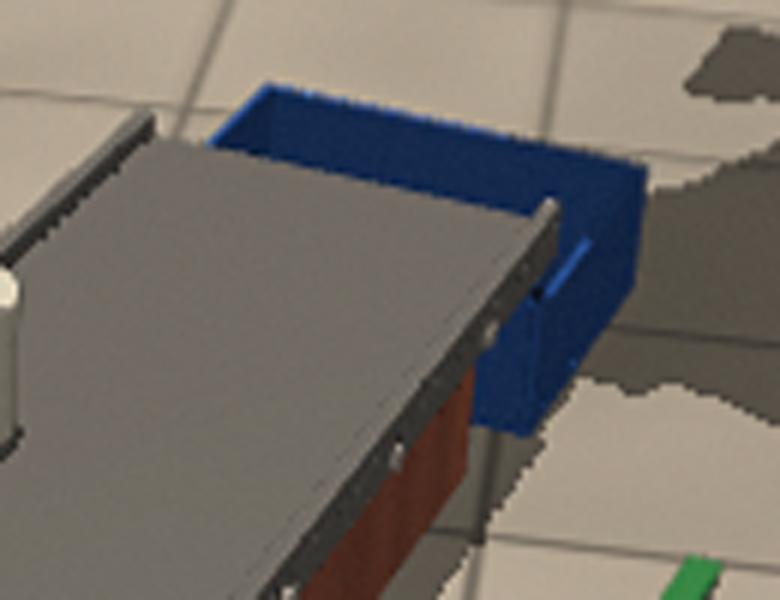

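The close-up shows an empty deck, the dish in its place, and no cap on the ledge around it. The jar centroid moved less than 0.1 px and the dish outline is unchanged. I'll hand in.

```bash
python3 -c "
from station import arm
print(arm.job_done(),arm.get_state()['t'])"
```

```text
the job is handed in; nothing more can be done
the job is handed in; nothing more can be done
```

I swept the three caps off the rack's -y end one at a time (cap3, cap2, then cap1) and handed the job in at about 15 s. I used the partly closed fingers only to push. Wrist force stayed under about 2 N at every reading.

- **Caps:** The last pictures show an empty deck and no cap on the ledge. In the dish, only one cap is fully visible.
    - **Second cap:** it is inferred from a crescent under the visible cap, which fits a stack of two.
    - **Third cap:** it is inferred from a pale sliver at the deck edge, which fits a cap lying flat against the near wall, mostly hidden by the deck.
- **Things to be left alone:** The jar's centroid moved less than 0.1 px and the dish's outline changed by at most 1 px. The lota, cup and toothbrush moved less than 0.2 px.
- **Checks that disagreed:** One image-matching check gave about 0.6 px shifts for the jar and dish, and about 0.4 px for the fixed rack. I put those down to the removed caps and the arm's shadow. The two cameras also differed by about 5 mm on the caps' positions along the rack, which the finger clearances allowed for.

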